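# Load a flatted mortar mount into the keyed test holder

## Robot

A 6-joint arm with a two-finger parallel gripper is mounted at the origin on a cart in front of the work surface, level with it; the furniture and walls round the work are solid. World frame = base frame: x ahead of the robot, y to its left, z up, the work surface at z = 0. Lengths are in mm, angles in rad, forces in N, time in s.
With the tool pointing down it reaches from about 400 to 925 mm from the base axis. Payload 12.5 kg.
Tool frame: the origin (TCP) lies at the very end of the fingers, on their centre line; the grasp point (between the pads) lies 19 mm behind it; z points along the fingers, y is the direction in which the jaws open and shut (so a half turn about z gives the same grasp; the last joint's range is limited). The gripper opens to 95 mm and grips with 3 to 60 N. Pads are 20 mm wide; open, the fingers measure 119 mm over their backs; the gripper's body (75 mm by 180 mm) begins 59 mm behind the grasp point.
Start: joints at [-1.372, 0.491, 1.559, -0, 1.092, -0.106], TCP at [187.587, -596.203, 214.661] pointing down, gripper open.
Joint ranges: [-3.1, 3.1], [-0.84, 2.19], [0.05, 2.79], [-1.13, 4.28], [0.06, 2.93], [-2.69, 2.69]. Speed limits (rad/s): [2.22, 2.22, 2.79, 3.14, 3.14, 3.14].

## Interface

Orientations are given as [roll, pitch, yaw] about the fixed x, y, z axes, in that order (R = Rz(yaw) Ry(pitch) Rx(roll)).
In Python, from cell import env, read_camera, get_calibration gives the robot as it stands.
- The arm moves only by the tool arm_command, never from a script. Its argument "targets" is a list of rows, each a list of 3 entries, a list of its own where there are three numbers: the turn, a rotation vector about the tool's x, y, z in rad, then the shift along the tool's x, y, z in m, then the closure in counts, from 0 (fully open) to 255 (shut). In form: [[[rx, ry, rz], [tx, ty, tz], fingers], ...]. A call has 1 to 8 rows; each row is the pose to reach, as a shift and turn from the pose commanded when the call began, along the tool's axes at that moment; what a row does not reach only later rows make up. A row lasts 1/10 s, in which the tool goes at most 50 mm and 8.59 degrees, less where a joint would pass 70% of its speed; a pose out of reach is approached as far as the arm can. A call with a gripper value outside its range is refused whole. The fingers move at their own pace and stop on an object; the grip force is fixed at half the most. Time passes only in rows, so rows that repeat a pose let the fingers close. It gives the time, the measured TCP pose, the force and the opening at its end, in the units of the state.
- env.state(): the state, without advancing time (a new reading comes with each control period).
- read_camera(name): name is "side" or "top"; returns (picture, depth): 420x560x3 uint8, blue, green, red; 420x560 float32, mm along the optical axis (not along the pixel's ray), 0 where there is no reading.
- get_calibration(name): a dict with "vfov" (degrees; the focal length in pixels is half the picture's height over the tangent of half this angle, whatever the lens; pixels are square), "cx", "cy" (the principal point, pixels), "world_from_camera" (4x4, takes a point from camera to world coordinates). Camera axes: x right, y down, z forward; pixel columns grow to the right and rows downward; lengths in mm; the calibration is good to about 2 mm. A picture is of the moment at which its call begins. get_calibration takes no time and is no camera call.
- env.job_done(): hands the job in, once; it reports no verdict.
The state is a dict: "t": time; "joints": joint angles; "qvel": joint speeds; "tau": joint torques, N m; "eef_pos": TCP position; "tcp_rot": TCP orientation; "ft_force": force on the tool from outside, world axes, zero at the start; "moment": the same for the moment, N m; "opening": opening from 0.0 (shut) to 1.0 (fully open).
Only numpy, scipy, OpenCV 4.12 (cv2) and the standard library are available. Lean on these libraries where they do the work, as an engineer would, in place of code of your own. Each camera call takes 0.05 s, during which the arm holds its last target.

## Task

Load the specimen mount that has a flat ground on its side into the test holder: swing the holder's keeper arm out of the way, turn the mount so that its flat matches the flat of the pocket, and lower it in, mortar face up, until it sits fully home. Then swing the keeper arm back across the mount to its stop. Leave the plain round mount, the vial and the bung where they stand.

Things in the scene. Friction and masses are not known exactly. Their poses are not given: they have to be found in the camera images.
- mount: The flatted specimen mount: a grey resin cylinder, 40 mm diameter, 34 mm tall, standing upright, with a square mortar core showing in its top face. One side is ground to a full-height upright flat that lies 14 mm from the axis, on the mount's own -x side (so 34 mm from the flat to the opposite round side; the flat is 28 mm wide). Lower edge chamfered 2 mm. About 60 g. Origin: centre of the underside on the cylinder's axis; z up.
- plain_mount: Bystander: a mount of the same size and look (40 mm diameter, 34 mm tall) but fully round, with no flat. Origin: centre of its underside. Leave it alone. It and the flatted mount may have swapped places.
- holder: The test holder, fixed to the bench: a 110 x 110 mm aluminium plate, 17 mm thick, with a D-shaped pocket in the middle and the keeper arm's pivot post near one corner. Three screw heads, 4 mm high, at the other corners. Origin: centre of the underside; z up, x along one side of the plate.
- pocket (a point): Centre of the pocket's floor, 8 mm above the bench and 9 mm below the plate's top. The pocket is a round recess 42.5 mm in diameter whose -x side (holder axes) is closed by an upright flat 15.25 mm from this point. Axes as the holder's: when the mount is seated, its origin is at this point and its x axis has the same direction as this x axis (1.25 mm play all round).
- pivot (a point): Pivot of the keeper arm, at holder (38, 38, 46) mm, on the vertical hinge axis: the arm's underside lies at this height (46 mm above the bench), the post below it is 15 mm in diameter, the boss above 20 mm in diameter and up to 58 mm above the bench.
- keeper_knob (a point): Centre of the top of the keeper arm's black upright knob: a cylinder 16 mm in diameter and 28 mm tall that stands on the arm (arm top 52 mm, knob top 80 mm above the bench), 85 mm from the pivot axis. The arm is a steel bar 14 mm wide and 6 mm thick; its underside is 4 mm above the top of a seated mount.
- keeper (a joint): Swing of the keeper arm about the vertical pivot, rad. 0: against its stop, lying across the middle of the pocket (the knob towards holder -x, -y). It grows clockwise as seen from above, to 1.9 (the arm far clear of the pocket, the knob towards holder +y side). It is stiff enough (0.05 N m friction) to stay where it is left.
- vial: Bystander: small glass vial with a screw cap, 25 mm diameter, 53 mm tall. Origin: centre of its underside.
- bung: Bystander: red rubber bung, 31 mm diameter, 26 mm tall. Origin: centre of its underside.
Things that resemble listed ones, but are neither listed nor needed, are in the scene too. What is shaped like the holder but green is not meant.

How it is judged:
By the outcome, as a careful person would: the job done as asked, in the order asked, and still so for the second after the job is handed in, with the robot touching nothing.
It also fails if it takes over 72 s, if anything falls off the work surface, if the arm or the gripper's body presses on something with over 40 N, if the wrist force passes 120 N, or if a joint passes its speed limit or range.

## Working session

There is one attempt and no reset: what is moved stays moved. The work goes in short steps, Python scripts to look and compute and a tool call to move; the robot and the scene stay as the last step left them, time stands still between calls to the robot, and variables do not carry over. Pictures are saved under pics/ and viewed, and the job is handed in when it is done.

Besides the shell and the picture viewer there is one more tool, called after "Request:" in YAML: its name, and indented under it one key for each argument. arm_command: Moves the arm, as the interface text tells. Its arguments: {"type":"object","properties":{"targets":{"type":"array"}},"required":["targets"]}

```bash
mkdir -p pics; ls; python3 - <<'E'
from cell import env, read_camera, get_calibration
import cv2, numpy as np
print(env.state())
for n in("top","side"):
    im,d=read_camera(n); cv2.imwrite(f"pics/{n}0.png",im); np.save(f"{n}0_d.npy",d); cv2.imwrite(f"{n}0.png",im)
    c=get_calibration(n); print(n,c["vfov"],c["cx"],c["cy"],np.round(c["world_from_camera"],4).tolist(), (d==0).mean(), [k for k in c])
E
```

```text
pics
{'t': 0.0, 'joints': array([-1.37159818e+00,  4.91540593e-01,  1.55946263e+00, -1.91474272e-05,
        1.09166700e+00, -1.05602833e-01]), 'qvel': array([ 0.00160637, -0.00063226, -0.00050773,  0.0003963 , -0.00122236,
        0.00023886]), 'tau': array([ 2.40628091e-03, -6.12644219e+01, -2.58186275e+01,  6.93086162e-02,
        4.81946196e-02, -1.34072525e-04]), 'eef_pos': array([ 187.53188527, -595.94776636,  214.06898699]), 'tcp_rot': array([-3.14051930e+00, -9.66956580e-05,  3.04809762e-01]), 'ft_force': array([ 0.39874051, -0.15387264,  0.54978247]), 'moment': array([-0.02014657,  0.04964079,  0.01815191]), 'opening': 1.0003120113280783}
top 56.49267862981644 285.0262855339976 211.6997543857179 [[0.1429, -0.969, 0.2016, 270.3937], [-0.9897, -0.1388, 0.0342, 27.7653], [-0.0052, -0.2045, -0.9789, 1090.1595], [0.0, 0.0, 0.0, 1.0]] 0.00399234693877551 ['vfov', 'cx', 'cy', 'world_from_camera']
side 53.372782149983486 270.0757346068153 207.27964813349055 [[0.9706, -0.0737, 0.2293, 285.3441], [-0.24, -0.3771, 0.8946, -733.618], [0.0206, -0.9233, -0.3836, 411.1607], [0.0, 0.0, 0.0, 1.0]] 0.003932823129251701 ['vfov', 'cx', 'cy', 'world_from_camera']
```

View pics/top0.png

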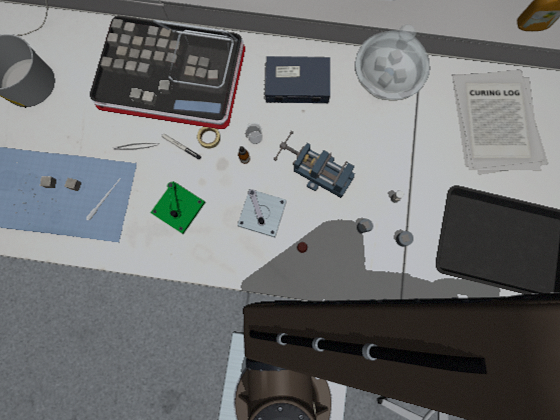

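View pics/side0.png

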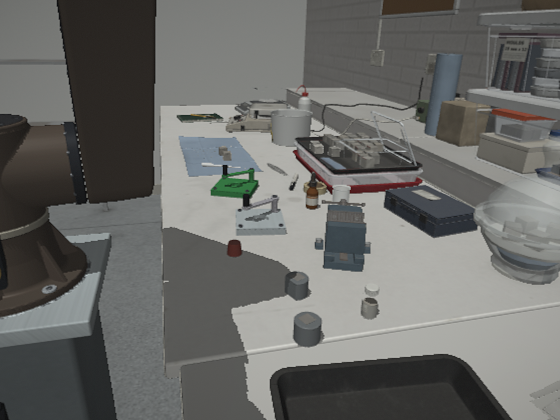

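The top view shows the aluminium holder at (262,213), the green decoy at (178,207), the bung at (302,247), and the two mounts at (364,226) and (404,238). The vial is near (395,196). I'll zoom in on these.

```bash
cat > h.py <<'E'
from cell import env, read_camera, get_calibration
import cv2, numpy as np
def cal(n):
    c=get_calibration(n); f=210/np.tan(np.radians(c["vfov"]/2)); return f,c["cx"],c["cy"],np.array(c["world_from_camera"])
def onplane(n,uv,z):
    f,cx,cy,T=cal(n); uv=np.atleast_2d(uv).astype(float)
    r=np.c_[(uv[:,0]-cx)/f,(uv[:,1]-cy)/f,np.ones(len(uv))]@T[:3,:3].T
    return T[:3,3]+r*((z-T[2,3])/r[:,2])[:,None]
def cloud(n,d):
    f,cx,cy,T=cal(n); v,u=np.mgrid[:420,:560]
    p=np.stack([(u-cx)/f*d,(v-cy)/f*d,d],-1); return p@T[:3,:3].T+T[:3,3]
def proj(n,P):
    f,cx,cy,T=cal(n); q=(np.atleast_2d(P)-T[:3,3])@T[:3,:3]
    return np.c_[q[:,0]/q[:,2]*f+cx,q[:,1]/q[:,2]*f+cy]
def crop(im,x0,y0,w,h,s): return cv2.resize(im[y0:y0+h,x0:x0+w],None,fx=s,fy=s,interpolation=cv2.INTER_CUBIC)
E
python3 - <<'E'
from h import *
t=cv2.imread("top0.png");s=cv2.imread("side0.png")
a=crop(t,230,180,65,65,6); b=crop(t,345,210,65,65,6)
cv2.imwrite("pics/z1.png",np.hstack([a,b]))
a=crop(s,225,180,70,60,5); b=crop(s,275,265,70,85,5)
cv2.imwrite("pics/z2.png",np.hstack([cv2.copyMakeBorder(a,0,125,0,0,0),b]))
for n in("top","side"):
    P=cloud(n,np.load(n+"0_d.npy"))
    pts={"top":[(364,224),(404,238),(263,210),(275,225),(302,247),(280,240),(395,194)],"side":[(296,278),(308,320),(265,228),(235,245)]}[n]
    for u,v in pts: print(n,(u,v),np.round(P[v,u],1),np.round(onplane(n,(u,v),34),1))
E
```

```text
top (364, 224) [ 484.7 -154.5   33.3] [[ 484.6 -154.4   34. ]]
top (404, 238) [ 461.8 -266.2   32.5] [[ 461.5 -265.8   34. ]]
top (263, 210) [489.2 128.    8.9] [[484.1 125.7  34. ]]
top (275, 225) [450.   87.5  17.4] [[447.2  86.6  34. ]]
top (302, 247) [398.6   5.1  27.1] [[397.8   5.2  34. ]]
top (280, 240) [ 4.127e+02  6.830e+01 -3.000e-01] [[408.2  67.   34. ]]
top (395, 194) [ 583.5 -232.9   26.2] [[ 581.2 -231.    34. ]]
side (296, 278) [ 479.8 -161.1   33.2] [[ 479.4 -162.4   34. ]]
side (308, 320) [ 463.4 -272.1   33.6] [[ 463.2 -272.7   34. ]]
side (265, 228) [481.4  71.9  17.3] [[473.1  37.7  34. ]]
side (235, 245) [402.1  -5.6  23.7] [[399. -25.  34.]]
```

View pics/z1.png

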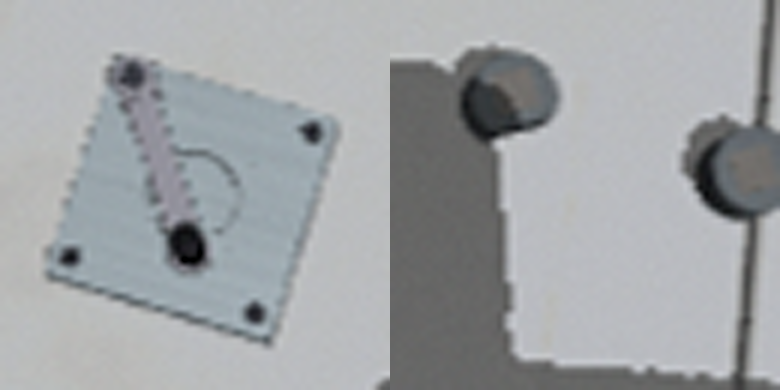

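View pics/z2.png

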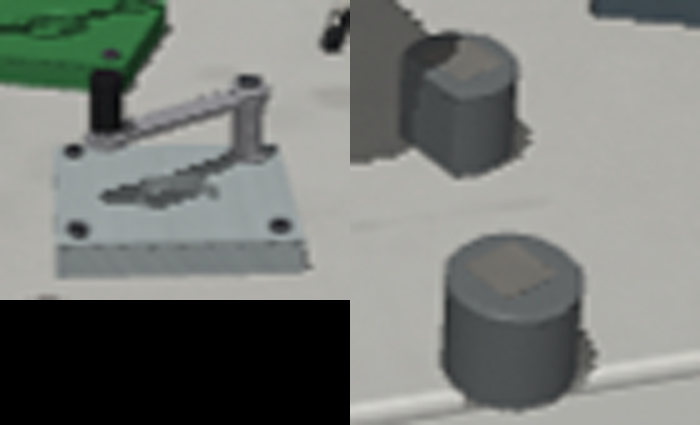

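In the side view, the mount at top (364,224) / side (296,278) shows a flat on its lower-left side. The other one, at top (404,238), is fully round. Next I measure the holder, keeper and mount poses.

```bash
cat > meas.py <<'E'
from h import *
# plate from top colour mask -> z=17 plane; from depth clouds
def plate(n,im,d,show=True):
    P=cloud(n,d); 
    m=(np.abs(P[...,2]-17)<5)&(np.hypot(P[...,0]-475,P[...,1]-110)<95)&(d>0)
    k,l,st,_=cv2.connectedComponentsWithStats(m.astype(np.uint8)); i=1+np.argmax(st[1:,4]); m=l==i
    X=P[m][:,:2].astype(np.float32)
    r=cv2.minAreaRect(X); return r
if __name__=="__main__":
    for n in("top","side"):
        im=cv2.imread(n+"0.png");d=np.load(n+"0_d.npy");print(n,plate(n,im,d))
        P=cloud(n,d); D=np.hypot(P[...,0]-475,P[...,1]-110)<110
        for nm,lo,hi in(("knobtop",76,86),("boss",55,62),("bar",49,55)):
            m=D&(P[...,2]>lo)&(P[...,2]<hi)&(d>0); print(nm,m.sum(),np.round(P[m].mean(0),1))
        # screws dark
        hsv=cv2.cvtColor(im,cv2.COLOR_BGR2GRAY)
        m=(D&(hsv<90)&(P[...,2]>10)&(P[...,2]<30)).astype(np.uint8)
        k,l,st,c=cv2.connectedComponentsWithStats(m)
        for i in range(1,k):
            if st[i,4]>3: print("dark",st[i,4],np.round(c[i],1),np.round(onplane(n,c[i],21)[0,:2],1))
        for nm,c0 in(("A",(485,-155)),("B",(462,-267))):
            m=(np.hypot(P[...,0]-c0[0],P[...,1]-c0[1])<45)&(P[...,2]>30)&(P[...,2]<38)&(d>0)
            X=P[m][:,:2].astype(np.float32); print(nm,m.sum(),X.mean(0),cv2.minEnclosingCircle(X),cv2.minAreaRect(X))
E
python3 meas.py
```

```text
top ((481.4501953125, 129.07815551757812), (110.44287872314453, 110.22037506103516), 81.10211181640625)
knobtop 29 [448.6 121.9  80.2]
boss 38 [506.7 151.2  57.1]
bar 129 [489.2 142.5  52.5]
dark 6 [281.3 201.7] [517.7  79.5]
dark 4 [258.  220.5] [455.2 136. ]
dark 7 [241.  222.3] [443.5 182. ]
dark 8 [272.1 231.9] [429.2  92.3]
A 148 [ 482.7474  -158.65268] ((481.3998718261719, -160.00375366210938), 20.072799682617188) ((482.95953369140625, -159.9491424560547), (33.10999298095703, 39.2308235168457), 12.121962547302246)
B 168 [ 463.03833 -270.8907 ] ((463.13763427734375, -271.3715515136719), 20.2356014251709) ((463.8119812011719, -271.1584167480469), (38.75310134887695, 38.40180969238281), 38.35544204711914)
side ((482.0016174316406, 127.92704772949219), (115.3699951171875, 109.41395568847656), 80.4368667602539)
knobtop 23 [448.6 120.   78.3]
boss 33 [475.6 132.   57.9]
bar 124 [487.  137.8  51.7]
dark 9 [277.3 209. ] [533.2 162.3]
dark 7 [239.  209.7] [441.9 175.7]
dark 27 [267.8 212. ] [506.2 148.7]
dark 18 [249.4 218. ] [456.7 123.2]
dark 8 [240.1 225.9] [428.6  85.7]
dark 8 [280.8 224.6] [517.8  74.4]
A 248 [ 482.39157 -162.0384 ] ((481.76495361328125, -160.65589904785156), 20.449268341064453) ((484.1165466308594, -159.13148498535156), (35.243953704833984, 39.745262145996094), 24.55906105041504)
B 432 [ 462.28607 -274.18903] ((462.9521484375, -271.90924072265625), 20.661277770996094) ((462.54986572265625, -272.2958068847656), (38.601112365722656, 39.26131057739258), 18.92201805114746)
```

```bash
python3 - <<'E'
from h import *
n="side"; d=np.load("side0_d.npy"); im=cv2.imread("side0.png")
P=cloud(n,d); c=np.array([481.8,-160.7])
m=(np.hypot(P[...,0]-c[0],P[...,1]-c[1])<24)&(P[...,2]>4)&(P[...,2]<29)&(d>0)
X=P[m]; a=np.degrees(np.arctan2(X[:,1]-c[1],X[:,0]-c[0])); r=np.hypot(*(X[:,:2]-c).T)
for lo in range(-180,181,10):
    k=(a>=lo)&(a<lo+10)
    if k.sum(): print(lo,k.sum(),round(r[k].mean(),1),r[k].std().round(1))
# plate edges, top: line-fit on mask edge by rays at z=17
for n in("top","side"):
    d=np.load(n+"0_d.npy");P=cloud(n,d)
    m=(np.abs(P[...,2]-17)<4)&(np.hypot(P[...,0]-481,P[...,1]-128.5)<85)&(d>0)
    X=P[m][:,:2]-[481.5,128.5]
    for th in np.radians(np.arange(-13,-4,1)):
        e=np.array([np.cos(th),np.sin(th)]);f=np.array([-e[1],e[0]])
        x,y=X@e,X@f
        print(n,round(np.degrees(th)),np.round([x.min(),x.max(),y.min(),y.max()],1),np.round([x.max()-x.min(),y.max()-y.min()],1))
    for z,p in ((58,(525,160.4,58)),(21,(443,182,21))): print(proj(n,p))
E
```

```text
-180 16 14.5 0.8
-170 13 13.6 0.4
-160 11 13.3 0.7
-150 13 13.9 0.6
-140 12 14.5 0.6
-130 18 16.4 1.1
-120 22 18.1 1.2
-110 26 19.1 1.0
-100 25 18.6 1.1
-90 21 18.7 0.6
-80 22 18.8 0.8
-70 21 19.1 0.6
-60 12 19.1 0.5
-50 10 19.1 0.6
-40 7 19.1 0.2
-30 5 19.3 0.2
-20 1 19.6 0.0
140 1 20.3 0.0
150 14 19.7 0.8
160 22 17.3 1.2
170 10 15.5 1.0
top -13 [-58.7  57.9 -58.3  58.6] [116.6 116.9]
top -12 [-57.9  57.1 -57.4  57.9] [115.  115.3]
top -11 [-57.   56.3 -56.5  57.3] [113.3 113.8]
top -10 [-56.1  55.5 -55.6  56.6] [111.6 112.2]
top -9 [-55.3  54.9 -54.7  55.9] [110.2 110.5]
top -8 [-55.4  55.3 -54.8  55.5] [110.7 110.3]
top -7 [-56.3  55.7 -55.5  56.2] [112.  111.7]
top -6 [-57.2  56.3 -56.2  57. ] [113.5 113.2]
top -5 [-58.   57.1 -57.   57.9] [115.1 114.8]
[[252.19979603 191.87423913]]
[[240.98090542 222.47177095]]
side -13 [-57.2  57.5 -60.5  57.1] [114.8 117.7]
side -12 [-56.3  56.9 -59.9  56.6] [113.2 116.5]
side -11 [-55.4  56.3 -59.2  56.1] [111.7 115.3]
side -10 [-54.5  55.6 -58.5  56.8] [110.1 115.3]
side -9 [-54.6  55.4 -57.8  57.7] [110.  115.5]
side -8 [-55.6  56.2 -57.2  58.6] [111.7 115.8]
side -7 [-56.5  56.9 -57.4  59.5] [113.4 116.8]
side -6 [-57.4  57.7 -58.1  60.3] [115.1 118.4]
side -5 [-58.2  58.5 -58.8  61.1] [116.7 119.9]
[[274.62146249 195.17153156]]
[[238.99573562 208.67581931]]
```

```bash
cat > go.py <<'E'
import sys; from h import *
from scipy.spatial.transform import Rotation as R
# usage: go.py x y z yaw -> tool-frame shift (m) and turn from measured pose
s=env.state(); p=s["eef_pos"]; r=R.from_euler("xyz",s["tcp_rot"])
a=[float(v) for v in sys.argv[1:]]
print("t %.1f"%s["t"],"pos",np.round(p,1),"yaw %.3f"%s["tcp_rot"][2],"F",np.round(s["ft_force"],1),"open %.3f"%s["opening"],"j",np.round(s["joints"],2))
for i in range(0,len(a),4):
    x,y,z,w=a[i:i+4]; q=R.from_euler("xyz",[np.pi,0,w])
    print("turn",np.round((r.inv()*q).as_rotvec(),3).tolist(),"shift",np.round(r.inv().apply(np.array([x,y,z])-p)/1000,4).tolist())
E
python3 go.py 500 -250 215 1.4
```

```text
t 0.1 pos [ 187.5 -596.   214.1] yaw 0.305 F [ 0.1 -0.3  0.1] open 1.000 j [-1.37  0.49  1.56  0.    1.09 -0.11]
turn [-0.001, -0.001, -1.095] shift [0.4019, -0.2363, -0.0006]
```

Request:
arm_command:
  targets:
    - [[0,0,-1.095],[0.402,-0.236,0],0]
    - [[0,0,-1.095],[0.402,-0.236,0],0]
    - [[0,0,-1.095],[0.402,-0.236,0],0]
    - [[0,0,-1.095],[0.402,-0.236,0],0]
    - [[0,0,-1.095],[0.402,-0.236,0],0]
    - [[0,0,-1.095],[0.402,-0.236,0],0]
    - [[0,0,-1.095],[0.402,-0.236,0],0]
    - [[0,0,-1.095],[0.402,-0.236,0],0]

```text
t: 0.9
eef_pos: [456.9, -297.7, 214.5]
tcp_rot: [-3.141, 0.0, 1.405]
ft_force: [1.0, -0.2, 0.5]
opening: 1.0
```

```bash
python3 go.py 500 -250 215 1.4  449 121 160 2.6
```

```text
t 0.9 pos [ 456.9 -297.7  214.5] yaw 1.405 F [ 1.  -0.2  0.5] open 1.000 j [-0.7   0.38  1.76 -0.    1.01 -0.53]
turn [-0.0, 0.0, 0.005] shift [0.0542, 0.0347, -0.0005]
turn [-0.0, -0.0, -1.195] shift [0.4117, -0.0768, 0.0545]
```

Request:
arm_command:
  targets:
    - [[0,0,-1.15],[0.41,-0.077,0.055],174]
    - [[0,0,-1.15],[0.41,-0.077,0.055],174]
    - [[0,0,-1.15],[0.41,-0.077,0.055],174]
    - [[0,0,-1.15],[0.41,-0.077,0.055],174]
    - [[0,0,-1.15],[0.41,-0.077,0.055],174]
    - [[0,0,-1.15],[0.41,-0.077,0.055],174]
    - [[0,0,-1.15],[0.41,-0.077,0.055],174]
    - [[0,0,-1.15],[0.41,-0.077,0.055],174]

```text
t: 1.7
eef_pos: [449.6, 99.0, 162.1]
tcp_rot: [-3.142, 0.0, 2.556]
ft_force: [1.1, -0.4, -0.1]
opening: 0.384
```

```bash
python3 go.py  449 121 130 3.618
```

```text
t 1.7 pos [449.6  99.  162.1] yaw 2.556 F [ 1.1 -0.4 -0.1] open 0.384 j [ 0.07  0.33  2.01 -0.    0.8  -0.91]
turn [-0.0, 0.0, -1.062] shift [0.0127, 0.018, 0.0321]
```

Request:
arm_command:
  targets:
    - [[0,0,-1.06],[0.012,0.018,0.02],174]
    - [[0,0,-1.06],[0.012,0.018,0.02],174]
    - [[0,0,-1.06],[0.012,0.018,0.02],174]
    - [[0,0,-1.06],[0.012,0.018,0.02],174]
    - [[0,0,-1.06],[0.012,0.018,0.02],174]
    - [[0,0,-1.06],[0.012,0.018,0.02],174]
    - [[0,0,-1.06],[0.012,0.018,0.02],174]
    - [[0,0,-1.06],[0.012,0.018,0.02],174]

```text
t: 2.5
eef_pos: [450.1, 118.6, 142.2]
tcp_rot: [-3.142, -0.0, -2.671]
ft_force: [-0.1, -0.5, -0.0]
opening: 0.319
```

```bash
python3 go.py  449 121 62 3.618; python3 - <<'E'
from h import *
for n in("top","side"):
    im,d=read_camera(n); cv2.imwrite(n+"1.png",im); np.save(n+"1_d.npy",d)
a=crop(cv2.imread("top1.png"),220,170,90,90,4.4);b=crop(cv2.imread("side1.png"),200,140,100,100,4)
cv2.imwrite("pics/k1.png",np.hstack([cv2.resize(a,(400,400)),b]))
E
```

```text
t 2.5 pos [450.1 118.6 142.2] yaw -2.671 F [-0.1 -0.5 -0. ] open 0.319 j [ 0.12  0.37  2.02 -0.    0.75 -1.93]
turn [-0.0, -0.0, -0.006] shift [-0.0002, 0.0026, 0.0802]
```

View pics/k1.png

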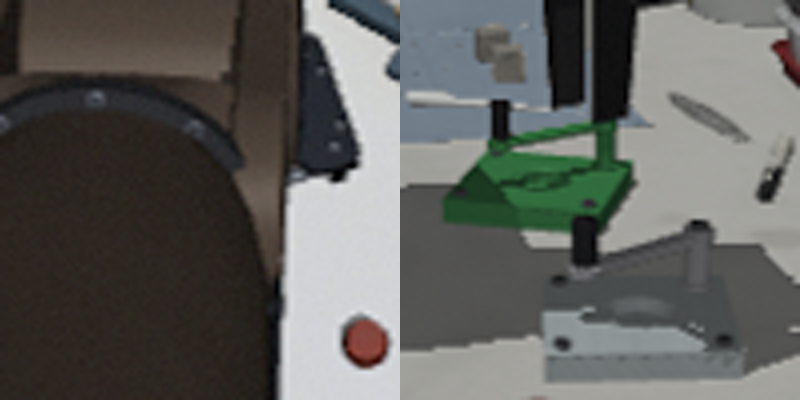

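```bash
python3 - <<'E'
from h import *
d=np.load("side1_d.npy");P=cloud("side",d)
print(proj("side",[[450.1,118.6,142.2],[449,121,80]]))
m=(np.hypot(P[...,0]-450,P[...,1]-118)<60)&(P[...,2]>138)&(P[...,2]<170)&(d>0)
v,u=np.where(m); print(np.c_[u,v].min(0),np.c_[u,v].max(0),P[m].mean(0),P[m].min(0),P[m].max(0))
for z in(145,152,160):
    k=m&(abs(P[...,2]-z)<2); X=P[k]; print(z,np.round(X[np.argsort(X[:,0])][::4],0).tolist())
E
```

```text
[[246.87859396 167.89454081]
 [246.20689773 194.43922726]]
[237 154] [258 171] [450.10390582 114.54242686 156.21180395] [430.4274625   91.15750578 141.17892698] [471.3677932  138.35329082 169.90494063]
145 [[433.0, 129.0, 144.0], [437.0, 128.0, 147.0], [441.0, 129.0, 144.0], [447.0, 134.0, 144.0], [449.0, 135.0, 144.0], [452.0, 95.0, 147.0], [457.0, 99.0, 143.0], [462.0, 101.0, 144.0], [467.0, 105.0, 143.0]]
152 [[432.0, 128.0, 151.0], [437.0, 127.0, 152.0], [442.0, 131.0, 150.0], [446.0, 133.0, 154.0], [448.0, 97.0, 151.0], [451.0, 134.0, 153.0], [455.0, 96.0, 153.0], [462.0, 101.0, 151.0]]
160 [[431.0, 131.0, 159.0], [437.0, 130.0, 162.0], [442.0, 131.0, 159.0], [448.0, 95.0, 160.0], [450.0, 93.0, 161.0], [454.0, 93.0, 158.0], [457.0, 97.0, 159.0], [461.0, 98.0, 161.0], [469.0, 101.0, 159.0]]
```

Request:
arm_command:
  targets:
    - [[0,0,0],[0,0.0026,0.02],174]
    - [[0,0,0],[0,0.0026,0.05],174]
    - [[0,0,0],[0,0.0026,0.07],174]
    - [[0,0,0],[0,0.0026,0.082],174]
    - [[0,0,0],[0,0.0026,0.082],174]

```text
t: 3.1
eef_pos: [448.3, 120.8, 59.0]
tcp_rot: [3.141, -0.003, -2.677]
ft_force: [-0.4, 0.6, -0.1]
opening: 0.319
```

```bash
python3 - <<'E'
import math
C=(481.4,128.9);th=-0.154
px=C[0]+38*math.cos(th)-38*math.sin(th);py=C[1]+38*math.sin(th)+38*math.cos(th)
a=[]
print(px,py)
for deg in (192,177,162,147,132,118,108):
    r=math.radians(deg); a+=[px+85*math.cos(r),py+85*math.sin(r),60,r]
import subprocess; print(subprocess.run(["python3","go.py"]+[str(v) for v in a],capture_output=True,text=True).stdout)
E
```

```text
524.7791822479287 160.62138943206912
t 3.1 pos [448.3 120.8  59. ] yaw -2.677 F [-0.4  0.6 -0.1] open 0.319 j [ 0.12  0.52  2.09 -0.    0.53 -1.91]
turn [0.001, -0.003, 0.255] shift [-0.0039, 0.0228, -0.001]
turn [0.0, -0.003, 0.517] shift [-0.0123, 0.0433, -0.001]
turn [-0.0, -0.003, 0.779] shift [-0.0257, 0.061, -0.001]
turn [-0.001, -0.003, 1.041] shift [-0.0432, 0.0746, -0.001]
turn [-0.001, -0.003, 1.302] shift [-0.0637, 0.0833, -0.0011]
turn [-0.001, -0.003, 1.547] shift [-0.0842, 0.0863, -0.0011]
turn [-0.002, -0.003, 1.721] shift [-0.0989, 0.0853, -0.0012]
```

Request:
arm_command:
  targets:
    - [[0,0,0.12],[-0.001,0.0115,0],174]
    - [[0,0,0.255],[-0.0039,0.0228,0],174]
    - [[0,0,0.386],[-0.0077,0.0334,0],174]
    - [[0,0,0.517],[-0.0123,0.0433,0],174]
    - [[0,0,0.648],[-0.0186,0.0525,0],174]
    - [[0,0,0.779],[-0.0257,0.061,0],174]
    - [[0,0,0.91],[-0.0342,0.0681,0],174]
    - [[0,0,1.041],[-0.0432,0.0746,0],174]

```text
t: 3.9
eef_pos: [454.1, 207.5, 61.2]
tcp_rot: [3.141, 0.0, 2.561]
ft_force: [0.3, -0.9, -0.6]
opening: 0.317
```

```bash
python3 - <<'E'
import math
px,py=524.78,160.62
a=[]
for deg in (140,132.5,125,117.5,110,107):
    r=math.radians(deg); a+=[px+85*math.cos(r),py+85*math.sin(r),60,r]
import subprocess; print(subprocess.run(["python3","go.py"]+[str(v) for v in a],capture_output=True,text=True).stdout)
E
```

```text
t 3.9 pos [454.1 207.5  61.2] yaw 2.561 F [ 0.3 -0.9 -0.6] open 0.317 j [ 0.3   0.54  2.01 -0.    0.59 -0.69]
turn [0.0, 0.0, 0.117] shift [-0.0004, 0.0096, 0.0012]
turn [0.0, 0.0, 0.248] shift [-0.0025, 0.0205, 0.0012]
turn [0.0, 0.0, 0.379] shift [-0.0059, 0.0311, 0.0012]
turn [0.0, 0.0, 0.51] shift [-0.0107, 0.0411, 0.0012]
turn [0.0, 0.0, 0.641] shift [-0.0167, 0.0504, 0.0012]
turn [0.0, 0.0, 0.693] shift [-0.0195, 0.0539, 0.0012]
```

Request:
arm_command:
  targets:
    - [[0,0,0.117],[-0.0004,0.0096,0.001],174]
    - [[0,0,0.248],[-0.0025,0.0205,0.001],174]
    - [[0,0,0.379],[-0.006,0.031,0.001],174]
    - [[0,0,0.51],[-0.0107,0.041,0.001],174]
    - [[0,0,0.641],[-0.0167,0.0504,0.001],174]
    - [[0,0,0.641],[-0.0167,0.0504,0.001],174]
    - [[0,0,0.641],[-0.0167,0.0495,-0.04],174]
    - [[0,0,0.641],[-0.0167,0.0495,-0.08],174]

```text
t: 4.7
eef_pos: [493.7, 239.1, 141.0]
tcp_rot: [-3.139, 0.0, 1.931]
ft_force: [0.3, 0.2, 0.0]
opening: 0.318
```

```bash
python3 go.py 500 -40 160 1.92  484.3 -159.6 130 1.92
```

```text
t 4.7 pos [493.7 239.1 141. ] yaw 1.931 F [0.3 0.2 0. ] open 0.318 j [ 0.33  0.47  1.83 -0.    0.84 -0.03]
turn [-0.003, 0.0, 0.011] shift [-0.2635, -0.0924, -0.0187]
turn [-0.003, 0.0, 0.011] shift [-0.3699, -0.1492, 0.0114]
```

Request:
arm_command:
  targets:
    - [[0,0,0],[-0.05,-0.02,-0.02],174]
    - [[0,0,0.011],[-0.37,-0.149,0.0],60]
    - [[0,0,0.011],[-0.37,-0.149,0.0],60]
    - [[0,0,0.011],[-0.37,-0.149,0.0],60]
    - [[0,0,0.011],[-0.37,-0.149,0.0],60]
    - [[0,0,0.011],[-0.37,-0.149,0.0],60]
    - [[0,0,0.011],[-0.37,-0.149,0.0],60]
    - [[0,0,0.011],[-0.37,-0.149,0.0],60]

```text
t: 5.5
eef_pos: [483.6, -158.7, 141.0]
tcp_rot: [3.141, 0.0, 1.919]
ft_force: [0.4, 0.3, -0.1]
opening: 0.759
```

```bash
python3 go.py 484.4 -159.4 90 1.92; python3 - <<'E'
from h import *
for n in("top","side"):
    im,d=read_camera(n); cv2.imwrite(n+"2.png",im); np.save(n+"2_d.npy",d)
a=crop(cv2.imread("top2.png"),225,165,90,90,4.4);b=crop(cv2.imread("side2.png"),210,180,140,140,400/140)
cv2.imwrite("pics/k2.png",np.hstack([cv2.resize(a,(400,400)),cv2.resize(b,(400,400))]))
E
```

```text
t 5.5 pos [ 483.6 -158.7  141. ] yaw 1.919 F [ 0.4  0.3 -0.1] open 0.759 j [-0.45  0.42  1.92 -0.    0.79 -0.8 ]
turn [0.0, 0.0, -0.001] shift [-0.0009, 0.0005, 0.051]
```

View pics/k2.png

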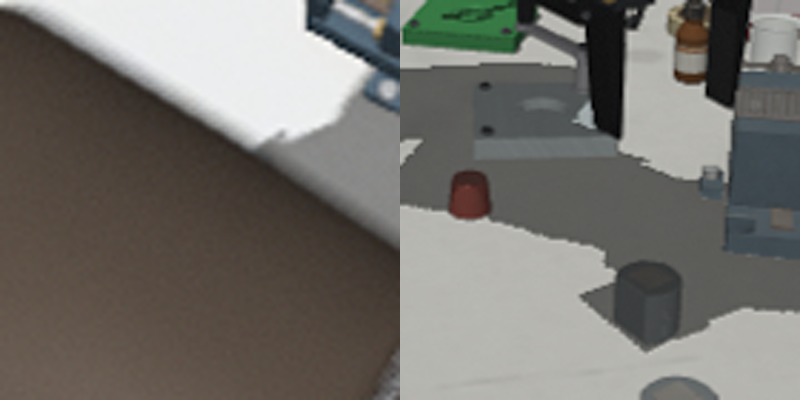

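Request:
arm_command:
  targets:
    - [[0,0,0],[-0.0009,0.0005,0.045],60]
    - [[0,0,0],[-0.0009,0.0005,0.085],60]
    - [[0,0,0],[-0.0009,0.0005,0.115],60]
    - [[0,0,0],[-0.0009,0.0005,0.128],60]
    - [[0,0,0],[-0.0009,0.0005,0.128],60]
    - [[0,0,0],[-0.0009,0.0005,0.128],60]

```text
t: 6.2
eef_pos: [485.7, -157.3, 13.5]
tcp_rot: [3.141, 0.001, 1.918]
ft_force: [-0.1, 0.1, 0.5]
opening: 0.768
```

```bash
python3 go.py 484.4 -159.4 13 1.92
```

```text
t 6.2 pos [ 485.7 -157.3   13.5] yaw 1.918 F [-0.1  0.1  0.5] open 0.768 j [-0.44  0.64  2.01 -0.    0.49 -0.79]
turn [0.001, 0.001, -0.002] shift [-0.0015, -0.0019, 0.0005]
```

Request:
arm_command:
  targets:
    - [[0,0,0],[-0.0015,-0.0019,0],60]
    - [[0,0,0],[-0.0015,-0.0019,0],60]
    - [[0,0,0],[-0.0015,-0.0019,0],255]
    - [[0,0,0],[-0.0015,-0.0019,0],255]
    - [[0,0,0],[-0.0015,-0.0019,0],255]
    - [[0,0,0],[-0.0015,-0.0019,0],255]
    - [[0,0,0],[-0.0015,-0.0019,0],255]
    - [[0,0,0],[-0.0015,-0.0019,0],255]

```text
t: 7.0
eef_pos: [484.0, -159.5, 12.4]
tcp_rot: [-3.142, 0.0, 1.917]
ft_force: [0.5, -0.3, 1.0]
opening: 0.354
```

Request:
arm_command:
  targets:
    - [[0,0,0],[0,0,0],255]
    - [[0,0,0],[0,0,0],255]
    - [[0,0,0],[0,0,0],255]
    - [[0,0,0],[0,0,0],255]
    - [[0,0,0],[0,0,0],255]

```text
t: 7.5
eef_pos: [483.9, -159.5, 12.4]
tcp_rot: [-3.142, 0.0, 1.917]
ft_force: [-0.4, -0.2, -0.8]
opening: 0.355
```

```bash
python3 go.py 484.4 -159.4 13 1.92; python3 - <<'E'
from h import *
im,d=read_camera("side"); cv2.imwrite("side3.png",im); np.save("side3_d.npy",d)
cv2.imwrite("pics/k3.png",crop(im,240,210,120,90,5))
E
```

```text
t 7.5 pos [ 483.9 -159.5   12.4] yaw 1.917 F [-0.4 -0.2 -0.8] open 0.355 j [-0.45  0.64  2.01 -0.    0.49 -0.79]
turn [-0.0, 0.0, -0.003] shift [-0.0001, 0.0005, -0.0006]
```

View pics/k3.png

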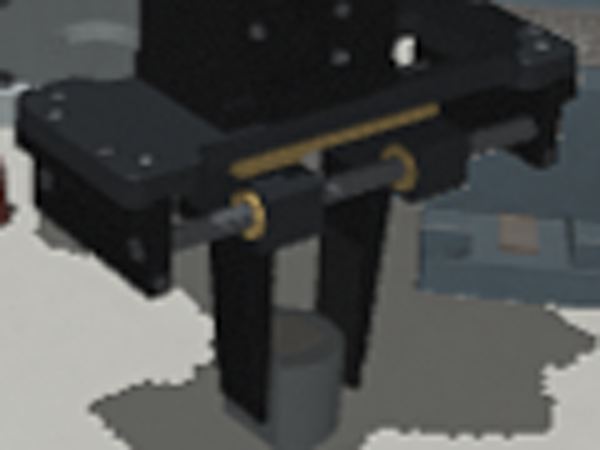

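Request:
arm_command:
  targets:
    - [[0,0,0],[0,0,-0.02],255]
    - [[0,0,0],[0,0,-0.05],255]
    - [[0,0,0],[0,0,-0.09],255]
    - [[0,0,0],[0,0,-0.09],255]
    - [[0,0,0],[0,0,-0.09],255]

```text
t: 8.05
eef_pos: [484.1, -159.5, 102.9]
tcp_rot: [3.14, 0.001, 1.917]
ft_force: [-1.1, 0.5, -0.4]
opening: 0.357
```

```bash
python3 go.py 490 0 102 1.65  484.4 128.4 102 1.417
```

```text
t 8.1 pos [ 484.1 -159.5  102.9] yaw 1.917 F [-1.1  0.5 -0.4] open 0.357 j [-0.45  0.48  1.96 -0.    0.7  -0.79]
turn [0.001, 0.001, 0.267] shift [0.1481, 0.0596, 0.0008]
turn [0.001, 0.001, 0.5] shift [0.2708, 0.0979, 0.0007]
```

Request:
arm_command:
  targets:
    - [[0,0,0.06],[0.03,0.01,0],255]
    - [[0,0,0.13],[0.07,0.025,0],255]
    - [[0,0,0.2],[0.11,0.04,0],255]
    - [[0,0,0.27],[0.15,0.057,0],255]
    - [[0,0,0.34],[0.19,0.07,0],255]
    - [[0,0,0.42],[0.23,0.084,0],255]
    - [[0,0,0.5],[0.2708,0.0979,0],255]
    - [[0,0,0.5],[0.2708,0.0979,0],255]

```text
t: 8.85
eef_pos: [483.2, 132.2, 101.0]
tcp_rot: [-3.14, 0.0, 1.418]
ft_force: [-0.6, -0.8, 0.3]
opening: 0.355
```

Request:
arm_command:
  targets:
    - [[0,0,0],[0,0,0],255]
    - [[0,0,0],[0,0,0],255]

```text
t: 9.05
eef_pos: [483.9, 127.7, 101.6]
tcp_rot: [-3.14, 0.001, 1.417]
ft_force: [-1.0, -0.5, -1.1]
opening: 0.358
```

```bash
python3 go.py 484.4 128.4 50 1.417;  python3 - <<'E'
from h import *
for n in("top","side"):
    im,d=read_camera(n); cv2.imwrite(n+"4.png",im); np.save(n+"4_d.npy",d)
cv2.imwrite("pics/k4.png",np.hstack([crop(cv2.imread("top4.png"),215,155,90,90,400/90),crop(im,200,150,100,100,4)]))
E
```

```text
t 9.1 pos [483.9 127.7 101.6] yaw 1.417 F [-1.  -0.5 -1.1] open 0.358 j [ 0.13  0.48  1.98 -0.    0.69  0.28]
turn [-0.002, 0.001, 0.0] shift [0.0008, 0.0005, 0.0516]
```

View pics/k4.png

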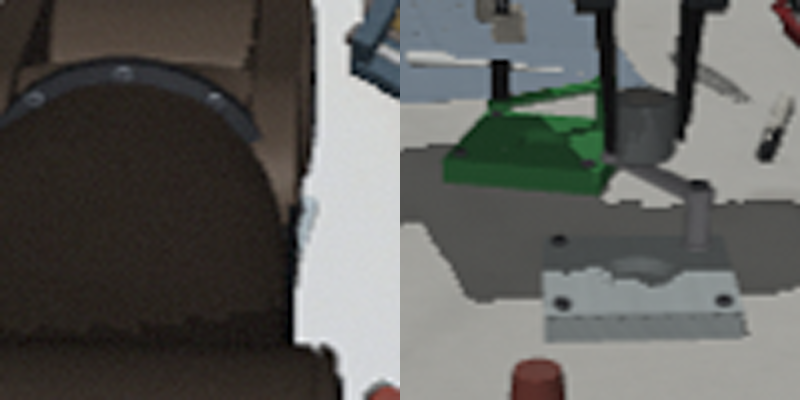

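```bash
python3 - <<'E'
from h import *
d=np.load("side4_d.npy");P=cloud("side",d);g=cv2.cvtColor(cv2.imread("side4.png"),cv2.COLOR_BGR2GRAY)
c=np.array([480.9,128.2])
m=(np.hypot(P[...,0]-c[0],P[...,1]-c[1])<24)&(P[...,2]>86)&(P[...,2]<104)&(d>0)&(g>45)
X=P[m]; # round-side fit
A=np.c_[2*X[:,:2],np.ones(len(X))]
# camera-facing sector, exclude flat side
k=(X[:,0]>c[0]-8)
s=np.linalg.lstsq(A[k],(X[k,:2]**2).sum(1),rcond=None)[0];print("fit",s[:2],np.sqrt(s[2]+s[0]**2+s[1]**2),k.sum(),X[:,2].min())
# fixed-radius fit
from scipy.optimize import least_squares
print(least_squares(lambda q:np.hypot(X[k,0]-q[0],X[k,1]-q[1])-20,c).x)
t=(np.hypot(P[...,0]-c[0],P[...,1]-c[1])<24)&(P[...,2]>118)&(P[...,2]<126)&(d>0)&(g>45)
print("top",P[t].mean(0),P[t].min(0),P[t].max(0),cv2.minEnclosingCircle(P[t][:,:2].astype(np.float32)))
# same fits, original standing mount in side0 vs plain
d0=np.load("side0_d.npy");P0=cloud("side",d0)
for c0 in((481.6,-160.4),(463,-271.7)):
    m=(np.hypot(P0[...,0]-c0[0],P0[...,1]-c0[1])<24)&(P0[...,2]>4)&(P0[...,2]<29)&(d0>0)&(P0[...,0]>c0[0]-8)
    X=P0[m];print(least_squares(lambda q:np.hypot(X[:,0]-q[0],X[:,1]-q[1])-20,c0).x)
# pocket floor points and plate rect in current side view
for dd,PP in((d0,P0),(d,P)):
    m=(np.hypot(PP[...,0]-481.4,PP[...,1]-128.9)<24)&(PP[...,2]<13)&(PP[...,2]>4)&(dd>0)
    X=PP[m]; print(len(X),X.mean(0),X.min(0),X.max(0))
E
```

```text
fit [484.12093567 123.9734929 ] 15.484187352408336 70 88.15792201751987
[482.59775677 129.11233349]
top [482.41392016 121.55481045 122.3048183 ] [467.59955348 106.51860323 118.03679016] [498.75099224 146.84052194 124.37798215] ((482.1002197265625, 127.0528564453125), 20.572629928588867)
[ 482.29767743 -159.31174144]
[ 463.54415543 -271.10918969]
74 [486.42120749 141.48283206   8.65363168] [469.95687381 128.25373779   6.3827593 ] [503.0122386  151.9911074   12.45823815]
73 [486.17021221 141.36153209   8.63329282] [469.63585611 127.1573039    5.87055142] [503.00327801 152.56531661  12.81133661]
```

Request:
arm_command:
  targets:
    - [[0.001,0,0],[0.0006,0.0004,0.03],255]
    - [[0.001,0,0],[0.0006,0.0004,0.06],255]
    - [[0.001,0,0],[0.0006,0.0004,0.068],255]
    - [[0.001,0,0],[0.0006,0.0004,0.068],255]
    - [[0.001,0,0],[0.0006,0.0004,0.068],255]

```text
t: 9.65
eef_pos: [485.2, 128.7, 35.2]
tcp_rot: [-3.141, -0.0, 1.416]
ft_force: [0.2, -0.1, -1.2]
opening: 0.355
```

```bash
python3 go.py 484.3 128.3 27 1.417;  python3 - <<'E'
from h import *
im,d=read_camera("side"); cv2.imwrite("side5.png",im); np.save("side5_d.npy",d)
cv2.imwrite("pics/k5.png",crop(im,220,170,80,70,8))
E
```

```text
t 9.7 pos [485.2 128.7  35.2] yaw 1.416 F [ 0.2 -0.1 -1.2] open 0.355 j [0.13 0.59 2.02 0.   0.53 0.28]
turn [-0.0, -0.0, -0.001] shift [-0.0005, -0.0008, 0.0082]
```

View pics/k5.png

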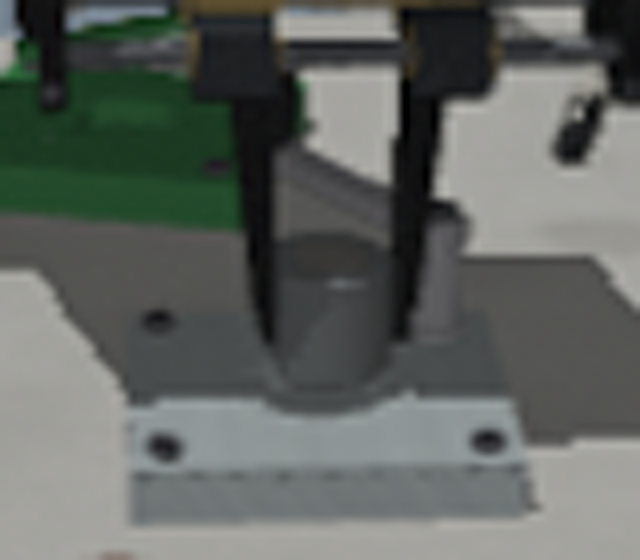

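Request:
arm_command:
  targets:
    - [[0,0,0],[-0.0005,-0.001,0.001],255]
    - [[0,0,0],[-0.0005,-0.001,0.003],255]
    - [[0,0,0],[-0.0005,-0.001,0.005],255]
    - [[0,0,0],[-0.0005,-0.001,0.007],255]
    - [[0,0,0],[-0.0005,-0.001,0.009],255]
    - [[0,0,0],[-0.0005,-0.001,0.009],255]

```text
t: 10.3
eef_pos: [483.5, 128.7, 25.1]
tcp_rot: [-3.14, 0.0, 1.417]
ft_force: [0.5, 0.1, 0.4]
opening: 0.353
```

Request:
arm_command:
  targets:
    - [[0,0,0],[0,0,0.001],255]
    - [[0,0,0],[0,0,0.002],255]
    - [[0,0,0],[0,0,0.003],255]
    - [[0,0,0],[0,0,0.004],255]
    - [[0,0,0],[0,0,0.004],255]

```text
t: 10.8
eef_pos: [483.6, 128.7, 21.3]
tcp_rot: [-3.14, 0.0, 1.417]
ft_force: [0.7, -0.3, 1.3]
opening: 0.357
```

Request:
arm_command:
  targets:
    - [[0,0,0],[0,0,0.0005],255]
    - [[0,0,0],[0,0,0.001],255]
    - [[0,0,0],[0,0,0.0015],255]
    - [[0,0,0],[0,0,0.0015],255]

```text
t: 11.2
eef_pos: [483.7, 128.7, 20.4]
tcp_rot: [-3.141, -0.0, 1.417]
ft_force: [-1.8, -0.7, 8.4]
opening: 0.354
```

```bash
python3 - <<'E'
from h import *
im,d=read_camera("side"); cv2.imwrite("side6.png",im); np.save("side6_d.npy",d)
cv2.imwrite("pics/k6.png",crop(im,220,170,80,70,8))
P=cloud("side",d);g=cv2.cvtColor(im,cv2.COLOR_BGR2GRAY)
t=(np.hypot(P[...,0]-481,P[...,1]-128.5)<17)&(P[...,2]>32)&(P[...,2]<60)&(d>0);z=P[t][:,2]
print(np.percentile(z,[50,75,90]),env.state()["ft_force"],env.state()["eef_pos"])
E
```

```text
[41.7890691  42.15484605 42.53853016] [-1.73218495 -0.07157825  7.90694601] [483.65104425 128.68832581  20.38164224]
```

View pics/k6.png

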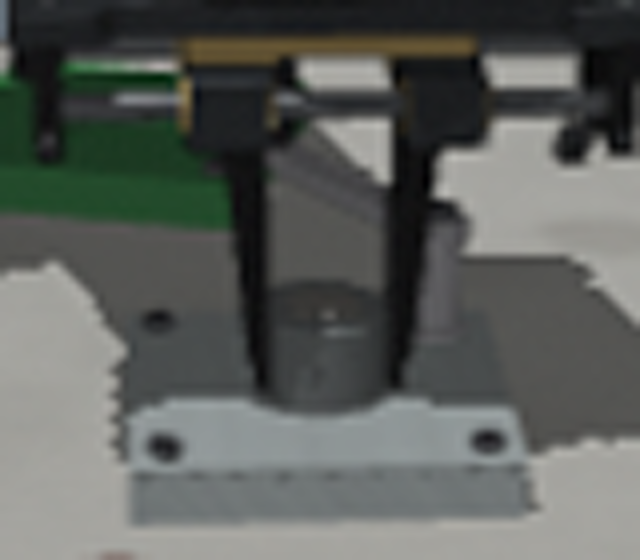

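The mount reached the floor: the TCP stopped at 20.4 as predicted, the mount top reads 42 mm and contact force is 8 N. I'll release and lift.

Request:
arm_command:
  targets:
    - [[0,0,0],[0,0,-0.0008],120]
    - [[0,0,0],[0,0,-0.0008],120]
    - [[0,0,0],[0,0,-0.0008],120]
    - [[0,0,0],[0,0,-0.0008],120]
    - [[0,0,0],[0,0,-0.02],120]
    - [[0,0,0],[0,0,-0.06],120]
    - [[0,0,0],[0,0,-0.1],120]
    - [[0,0,0],[0,0,-0.13],120]

```text
t: 12.05
eef_pos: [483.9, 128.7, 152.1]
tcp_rot: [3.141, -0.0, 1.417]
ft_force: [0.3, 0.6, -0.5]
opening: 0.527
```

```bash
python3 - <<'E'
from h import *
im,d=read_camera("side"); cv2.imwrite("side7.png",im); np.save("side7_d.npy",d)
cv2.imwrite("pics/k7.png",crop(im,210,150,100,90,7))
P=cloud("side",d);g=cv2.cvtColor(im,cv2.COLOR_BGR2GRAY)
t=(np.hypot(P[...,0]-481,P[...,1]-128.5)<17)&(P[...,2]>32)&(P[...,2]<60)&(d>0);z=P[t][:,2]
print(np.percentile(z,[10,50,75,90]))
t=(np.hypot(P[...,0]-481,P[...,1]-128.5)<30)&(P[...,2]>37)&(P[...,2]<44)&(d>0)
print(cv2.minEnclosingCircle(P[t][:,:2].astype(np.float32)),cv2.minAreaRect(P[t][:,:2].astype(np.float32)))
t=(np.hypot(P[...,0]-525,P[...,1]-160)>70)&(np.hypot(P[...,0]-525,P[...,1]-160)<100)&(P[...,2]>54)&(P[...,2]<86)&(d>0)&(P[...,1]>150)
print(t.sum(),P[t].mean(0),P[t].min(0),P[t].max(0))
E
python3 go.py 0 0 0 0
```

```text
[38.15905872 41.53333674 42.08514149 42.56443795]
((481.41815185546875, 128.65943908691406), 22.254409790039062) ((483.7901306152344, 126.92768096923828), (41.10624313354492, 32.893409729003906), 87.61209869384766)
73 [490.50377366 234.08461384  68.00601803] [483.14280664 226.81083586  54.23699549] [499.41661035 242.12481541  80.07667248]
t 12.1 pos [485.5 129.  155.8] yaw 1.417 F [0.6 0.7 4.4] open 0.527 j [0.13 0.39 1.93 0.   0.82 0.28]
turn [0.003, -0.005, 1.417] shift [-0.2021, -0.4608, 0.1529]
```

View pics/k7.png

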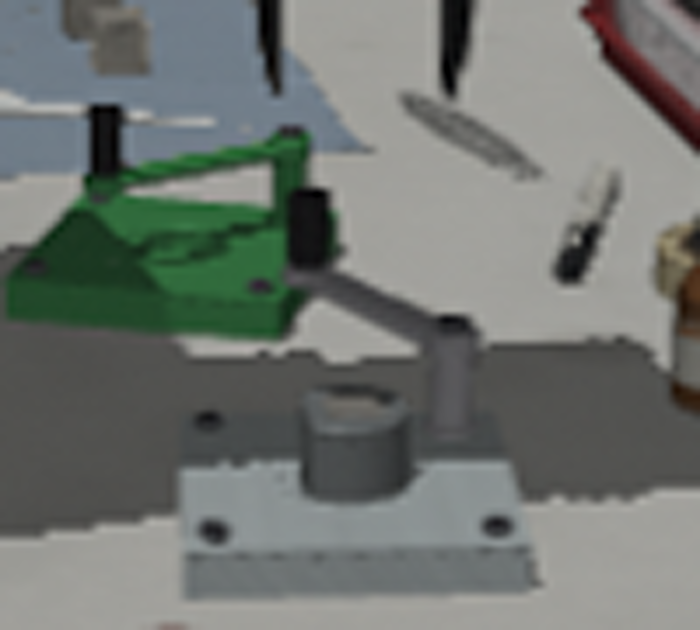

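```bash
python3 go.py 490.2 237.5 120 1.995
```

```text
t 12.1 pos [485.5 129.  155.8] yaw 1.417 F [0.6 0.7 4.4] open 0.527 j [0.13 0.39 1.93 0.   0.82 0.28]
turn [0.006, -0.0, -0.578] shift [0.1079, -0.0121, 0.0359]
```

Request:
arm_command:
  targets:
    - [[0,0,-0.1],[0.02,-0.002,0],168]
    - [[0,0,-0.2],[0.05,-0.006,0],168]
    - [[0,0,-0.34],[0.08,-0.009,0.01],168]
    - [[0,0,-0.48],[0.1,-0.011,0.02],168]
    - [[0,0,-0.578],[0.108,-0.012,0.03],168]
    - [[0,0,-0.578],[0.108,-0.012,0.035],168]
    - [[0,0,-0.578],[0.108,-0.012,0.035],168]
    - [[0,0,-0.578],[0.108,-0.012,0.035],168]

```text
t: 12.9
eef_pos: [488.5, 236.7, 115.1]
tcp_rot: [-3.141, -0.0, 1.992]
ft_force: [0.4, -0.8, 0.5]
opening: 0.343
```

```bash
python3 go.py 490.2 237.5 60 1.995;python3 - <<'E'
from h import *
im,d=read_camera("side")
cv2.imwrite("pics/k8.png",crop(im,210,130,100,90,7))
E
```

```text
t 12.9 pos [488.5 236.7 115.1] yaw 1.992 F [ 0.4 -0.8  0.5] open 0.343 j [ 0.33  0.5   1.87  0.    0.78 -0.09]
turn [-0.001, -0.0, -0.003] shift [0.0, 0.0019, 0.0551]
```

View pics/k8.png

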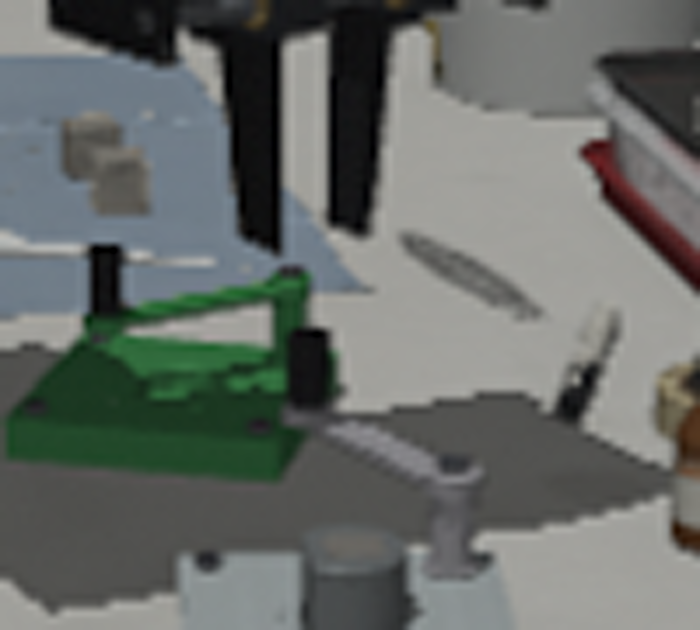

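The fingers straddle the knob (gap centre near 305, knob near 310 in the crop). I'll lower and check.

Request:
arm_command:
  targets:
    - [[0,0,0],[0,0.0018,0.015],168]
    - [[0,0,0],[0,0.0018,0.035],168]
    - [[0,0,0],[0,0.0018,0.05],168]
    - [[0,0,0],[0,0.0018,0.055],168]
    - [[0,0,0],[0,0.0018,0.055],168]

```text
t: 13.45
eef_pos: [490.1, 237.6, 59.9]
tcp_rot: [-3.14, -0.0, 1.994]
ft_force: [-0.8, 0.6, 0.6]
opening: 0.343
```

```bash
python3 - <<'E'
import math,subprocess
px,py=524.78,160.62
a=[]
for deg in (121.5,129,136.5,144,151.5,159,166.5,174):
    r=math.radians(deg); a+=[px+85*math.cos(r),py+85*math.sin(r),60,r]
print(subprocess.run(["python3","go.py"]+[str(v) for v in a],capture_output=True,text=True).stdout)
E
```

```text
t 13.4 pos [490.1 237.6  59.9] yaw 1.994 F [-0.8  0.6  0.6] open 0.343 j [ 0.33  0.59  1.9   0.    0.65 -0.09]
turn [-0.001, -0.001, -0.127] shift [-0.0001, -0.0107, -0.0001]
turn [-0.001, -0.001, -0.258] shift [-0.0022, -0.0216, -0.0]
turn [-0.001, -0.001, -0.389] shift [-0.0058, -0.0322, -0.0]
turn [-0.001, -0.001, -0.52] shift [-0.0107, -0.0422, -0.0]
turn [-0.001, -0.001, -0.651] shift [-0.0168, -0.0514, -0.0]
turn [-0.001, -0.001, -0.781] shift [-0.0241, -0.0598, -0.0]
turn [-0.001, -0.001, -0.912] shift [-0.0324, -0.0672, -0.0]
turn [-0.001, -0.001, -1.043] shift [-0.0416, -0.0734, -0.0]
```

Request:
arm_command:
  targets:
    - [[0,0,-0.127],[-0.0001,-0.0107,0],168]
    - [[0,0,-0.258],[-0.0022,-0.0216,0],168]
    - [[0,0,-0.389],[-0.0058,-0.0322,0],168]
    - [[0,0,-0.52],[-0.0107,-0.0422,0],168]
    - [[0,0,-0.651],[-0.0168,-0.0514,0],168]
    - [[0,0,-0.781],[-0.0241,-0.0598,0],168]
    - [[0,0,-0.912],[-0.0324,-0.0672,0],168]
    - [[0,0,-1.043],[-0.0416,-0.0734,0],168]

```text
t: 14.25
eef_pos: [440.5, 169.5, 61.1]
tcp_rot: [3.141, 0.001, 3.043]
ft_force: [1.1, 1.1, 0.1]
opening: 0.34
```

```bash
python3 - <<'E'
import math,subprocess
px,py=524.78,160.62
a=[]
for deg in (180.5,188,195.5,203,209,214,218,221,224):
    r=math.radians(deg); a+=[px+85*math.cos(r),py+85*math.sin(r),60,r]
print(subprocess.run(["python3","go.py"]+[str(v) for v in a],capture_output=True,text=True).stdout)
E
```

```text
t 14.2 pos [440.5 169.5  61.1] yaw 3.043 F [1.1 1.1 0.1] open 0.340 j [ 0.23  0.52  2.08  0.    0.55 -1.25]
turn [0.001, 0.001, -0.108] shift [-0.0002, -0.0097, 0.0011]
turn [0.001, 0.001, -0.239] shift [-0.0021, -0.0206, 0.0011]
turn [0.0, 0.001, -0.369] shift [-0.0055, -0.0313, 0.0011]
turn [0.0, 0.001, -0.5] shift [-0.0101, -0.0413, 0.0011]
turn [0.0, 0.001, -0.605] shift [-0.0148, -0.0489, 0.0011]
turn [0.0, 0.001, -0.692] shift [-0.0193, -0.0548, 0.0011]
turn [0.0, 0.001, -0.762] shift [-0.0232, -0.0593, 0.0011]
turn [0.0, 0.001, -0.814] shift [-0.0264, -0.0624, 0.0011]
turn [0.0, 0.001, -0.867] shift [-0.0297, -0.0654, 0.0011]
```

Request:
arm_command:
  targets:
    - [[0,0,-0.108],[-0.0002,-0.0097,0.0005],168]
    - [[0,0,-0.239],[-0.0021,-0.0206,0.001],168]
    - [[0,0,-0.369],[-0.0055,-0.0313,0.001],168]
    - [[0,0,-0.5],[-0.0101,-0.0413,0.001],168]
    - [[0,0,-0.605],[-0.0148,-0.0489,0.001],168]
    - [[0,0,-0.692],[-0.0193,-0.0548,0.001],168]
    - [[0,0,-0.762],[-0.0232,-0.0593,0.001],168]
    - [[0,0,-0.762],[-0.0232,-0.0593,0.001],168]

```text
t: 15.05
eef_pos: [458.0, 108.0, 59.9]
tcp_rot: [-3.141, 0.001, -2.484]
ft_force: [-1.2, 0.8, 0.3]
opening: 0.34
```

```bash
python3 - <<'E'
import math,subprocess
px,py=524.78,160.62
a=[]
for deg in (219,220,221,222,223,224,225):
    r=math.radians(deg); a+=[px+85*math.cos(r),py+85*math.sin(r),60,r]
print(subprocess.run(["python3","go.py"]+[str(v) for v in a],capture_output=True,text=True).stdout)
E
```

```text
t 15.1 pos [458.  108.   59.9] yaw -2.484 F [-1.2  0.8  0.3] open 0.340 j [ 0.09  0.52  2.08  0.    0.54 -2.14]
turn [-0.0, 0.001, -0.023] shift [-0.0, -0.0011, -0.0001]
turn [-0.0, 0.001, -0.04] shift [-0.0001, -0.0026, -0.0001]
turn [-0.0, 0.001, -0.058] shift [-0.0001, -0.0041, -0.0001]
turn [-0.0, 0.001, -0.075] shift [-0.0002, -0.0055, -0.0001]
turn [-0.0, 0.001, -0.093] shift [-0.0004, -0.007, -0.0001]
turn [-0.0, 0.001, -0.11] shift [-0.0005, -0.0085, -0.0001]
turn [-0.0, 0.001, -0.128] shift [-0.0007, -0.01, -0.0001]
```

Request:
arm_command:
  targets:
    - [[0,0,-0.015],[0,-0.001,0],168]
    - [[0,0,-0.03],[0,-0.002,0],168]
    - [[0,0,-0.04],[0,-0.003,0],168]
    - [[0,0,-0.04],[0,-0.003,0],168]

```text
t: 15.45
eef_pos: [459.0, 106.2, 59.0]
tcp_rot: [3.141, -0.001, -2.443]
ft_force: [0.1, 0.1, -0.4]
opening: 0.343
```

Request:
arm_command:
  targets:
    - [[0,0,0],[0,-0.0005,0],168]
    - [[0,0,0],[0,-0.001,0],168]
    - [[0,0,0],[0,-0.001,0],168]

```text
t: 15.75
eef_pos: [459.6, 105.3, 58.9]
tcp_rot: [3.141, -0.001, -2.444]
ft_force: [-0.7, -0.0, 0.3]
opening: 0.344
```

Request:
arm_command:
  targets:
    - [[0,0,0],[0,-0.0005,0],168]
    - [[0,0,0],[0,-0.001,0],168]
    - [[0,0,0],[0,-0.001,0],168]

```text
t: 16.05
eef_pos: [460.3, 104.5, 58.9]
tcp_rot: [3.141, -0.001, -2.443]
ft_force: [-0.2, 0.4, -0.5]
opening: 0.343
```

Request:
arm_command:
  targets:
    - [[0,0,0],[0,-0.0005,0],168]
    - [[0,0,0],[0,-0.001,0],168]
    - [[0,0,0],[0,-0.001,0],168]

```text
t: 16.35
eef_pos: [460.5, 104.1, 58.9]
tcp_rot: [3.14, -0.001, -2.444]
ft_force: [-2.7, 4.9, 1.9]
opening: 0.339
```

Request:
arm_command:
  targets:
    - [[0,0,0],[0,-0.0005,0],168]
    - [[0,0,0],[0,-0.001,0],168]
    - [[0,0,0],[0,-0.001,0],168]

```text
t: 16.65
eef_pos: [460.6, 103.8, 58.8]
tcp_rot: [3.139, -0.002, -2.444]
ft_force: [-5.2, 11.3, 1.4]
opening: 0.345
```

The force rose to about 12 N at the angle where I expected the stop. I'll back off within the cage and lift clear.

Request:
arm_command:
  targets:
    - [[0,0,0],[0,0.004,0],168]
    - [[0,0,0],[0,0.0095,0],168]
    - [[0,0,0],[0,0.0095,0],168]
    - [[0,0,0],[0,0.0095,-0.02],168]
    - [[0,0,0],[0,0.0095,-0.06],168]
    - [[0,0,0],[0,0.0095,-0.1],168]
    - [[0,0,0],[0,0.0095,-0.14],168]
    - [[0,0,0],[0,0.0095,-0.14],168]

```text
t: 17.45
eef_pos: [457.5, 110.4, 203.4]
tcp_rot: [-3.137, 0.006, -2.443]
ft_force: [0.8, 0.6, -0.4]
opening: 0.342
```

```bash
python3 go.py 480 -200 210 3.2
```

```text
t 17.4 pos [457.5 110.4 203.4] yaw -2.443 F [ 0.8  0.6 -0.4] open 0.342 j [ 0.1   0.28  1.94  0.    0.91 -2.17]
turn [-0.002, 0.007, 0.64] shift [0.1823, -0.2523, -0.0067]
```

Request:
arm_command:
  targets:
    - [[0,0,0.1],[0.02,-0.03,0],168]
    - [[0,0,0.64],[0.182,-0.252,-0.01],168]
    - [[0,0,0.64],[0.182,-0.252,-0.01],168]
    - [[0,0,0.64],[0.182,-0.252,-0.01],168]
    - [[0,0,0.64],[0.182,-0.252,-0.01],168]
    - [[0,0,0.64],[0.182,-0.252,-0.01],168]
    - [[0,0,0.64],[0.182,-0.252,-0.01],168]
    - [[0,0,0.64],[0.182,-0.252,-0.01],168]

```text
t: 18.25
eef_pos: [478.1, -202.7, 208.0]
tcp_rot: [-3.142, -0.001, -3.087]
ft_force: [-0.2, 0.7, -0.8]
opening: 0.339
```

```bash
python3 - <<'E'
from h import *
for n in("top","side"):
    im,d=read_camera(n); cv2.imwrite(n+"9.png",im); np.save(n+"9_d.npy",d)
    P=cloud(n,d)
    t=(np.hypot(P[...,0]-481,P[...,1]-128.5)<25)&(P[...,2]>36)&(P[...,2]<45)&(d>0);print(n,"mount top",t.sum(),np.median(P[t],0))
    r=np.hypot(P[...,0]-524.8,P[...,1]-160.6)
    t=(r<110)&(r>60)&(P[...,2]>75)&(P[...,2]<86)&(d>0);c=P[t].mean(0);print("knob",t.sum(),c,np.degrees(np.arctan2(c[1]-160.6,c[0]-524.8))%360)
cv2.imwrite("pics/k9.png",np.hstack([crop(cv2.imread("top9.png"),225,175,80,80,5),crop(im,215,170,80,80,5)]))
E
```

```text
top mount top 36 [491.85126224 120.09018158  42.20413784]
knob 1 [625.15134131 203.33844826  75.88183009] 23.068580739842847
side mount top 78 [484.75381869 116.72713447  40.94211259]
knob 25 [455.26400686 107.58461076  78.26980742] 217.32249545905898
```

View pics/k9.png

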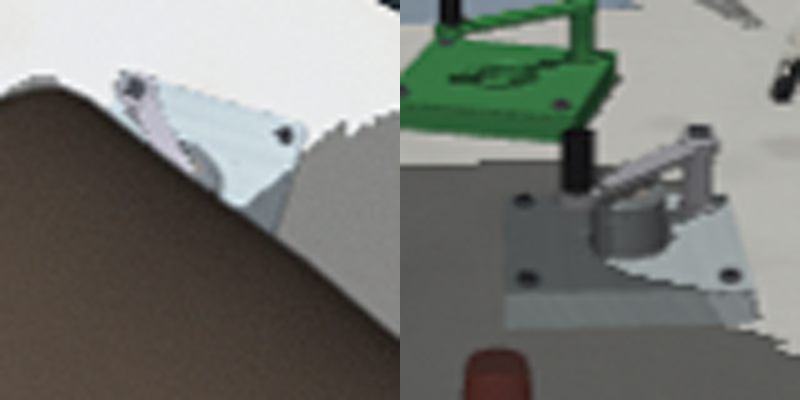

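```bash
python3 -c "
from cell import env
print(env.state()['qvel'].round(3),env.state()['ft_force']); print(env.job_done())"
```

```text
[ 0.032 -0.013  0.011  0.001  0.004  0.003] [ 0.24943598 -0.56829546 -0.49688718]
the job is handed in; nothing more can be done
None
```

The flatted mount is seated in the holder, mortar face up, with the keeper arm back across it at its stop. I handed the job in at about 18 s, with the robot clear of everything.

**What I did:** I swung the keeper out by its knob to about 1.8 rad and gripped the mount across its flat and its round side. The gripper closed to 33.7 mm against the expected 34 mm, so the flat was square to the jaws. I turned the mount to the holder's yaw (about -0.154 rad), lowered it in, then swung the keeper back.

**Last checks:**
- **Seating:** the tool stopped at its expected fully-home height (20.4 mm) with 8 N of contact. The mount's top then read about 42 mm above the bench, which is fully home.
- **Keeper:** the force rose to about 12 N at the angle where the stop was expected. The side camera then put the arm at 217.3°, against 216.2° calculated; the 1.1° gap is about what I'd expect from the camera's accuracy.
- **Top camera:** in the last pictures the robot's arm hid the knob and part of the holder. The keeper check therefore rests on the side camera and the contact force only.
- **Bystanders:** the robot never went near the plain mount, the vial or the bung. I did not measure their positions again at the end.

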